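# Load the slide cassette down the stage lane

## Robot

A 7-joint arm with a two-finger parallel gripper is mounted at the origin on the work surface. World frame = base frame: x ahead of the robot, y to its left, z up, the work surface at z = 0. Lengths are in m, angles in rad, forces in N, time in s.
With the tool pointing down it reaches from about 0.4 to 0.85 m from the base axis. Payload 10.4 kg.
Tool frame: the origin (TCP) lies midway between the tips of the shut fingers; the grasp point (between the pads) lies 19 mm behind it; z points along the fingers, x is the direction in which the jaws open and shut, and the axes are right-handed (so a half turn about z gives the same grasp; the last joint's range is limited). The gripper opens to 85 mm and grips with 20 to 120 N. Pads are 22 mm wide; open, the fingers measure 114 mm over their backs; the gripper's body (76 mm by 85 mm) begins 54 mm behind the grasp point. The pads swing forward as they close: fully open they stand 13 mm farther back than shut.
Start: joints at [-1.146, 0.332, -0.065, 1.46, 0.022, 1.35, -0.088], TCP at [0.271, 0.563, 0.231] pointing down, gripper open.
Joint ranges: [-2.6, 2.6], [-0.5, 2.12], [-1.47, 1.34], [0.16, 2.42], [-1.27, 4.41], [0.06, 2.06], [-2.6, 2.6]. Speed limits (rad/s): [2.22, 2.22, 2.79, 2.79, 3.14, 3.14, 3.14].

## Interface

Orientations are given as a unit quaternion [x, y, z, w].
In Python, from workcell import manip, cams gives the robot as it stands.
- The arm moves only by the tool move_arm, never from a script. Its argument "moves" is a list of rows, each a list of 7 numbers: the turn, a rotation vector about the tool's x, y, z in degrees, then the shift along the tool's x, y, z in m, then the finger opening in m, from 0 to 0.0854. A call has 1 to 10 rows; each row is the pose to reach, as a shift and turn from the pose commanded when the call began, along the tool's axes at that moment; what a row does not reach only later rows make up. A row lasts 1/10 s, in which the tool goes at most 50 mm and 8.59 degrees, less where a joint would pass 70% of its speed; a pose out of reach is approached as far as the arm can. A call with a gripper value outside its range is refused whole. The fingers move at their own pace and stop on an object; "grip_force" is the grip in N (left out, the last holds). Time passes only in rows, so rows that repeat a pose let the fingers close. It gives the time, the measured TCP pose, the force and the opening at its end, in the units of the state.
- manip.get_obs(): the state, without advancing time (a new reading comes with each control period).
- cams.camera(name): name is "scene" or "top"; returns the picture (480x640x3 uint8, red, green, blue); there is no depth.
- cams.camera_params(name): a dict with "fx", "fy", "cx", "cy" (pixels), "dist_coeffs" ([k1, k2, p1, p2, k3] as OpenCV has them; the pictures are not rectified), "xyz" and "rotation" of the camera in the world. Camera axes: x right, y up, looking along -z (the intrinsics and any distortion apply to the point x, -y, -z); pixel columns grow to the right and rows downward; lengths in m; the calibration is good to about 2 mm. A picture is of the moment at which its call begins. camera_params takes no time and is no camera call.
- manip.hand_in(): hands the job in, once; it reports no verdict.
The state is a dict: "clock": time; "joint_pos": joint angles; "joint_velocities": joint speeds; "tau": joint torques, N m; "position": TCP position; "ee_rot": TCP orientation; "ft_force": force on the tool from outside, world axes, zero at the start; "torque": the same for the moment, N m; "grip_width": opening from 0.0 (shut) to 1.0 (fully open).
Only numpy, scipy, OpenCV 4.12 (cv2) and the standard library are available. Lean on these libraries where they do the work, as an engineer would, in place of code of your own. Each camera call takes 0.05 s, during which the arm holds its last target. There are 200 camera calls.

## Task

With the fingertips only, push the flat white slide cassette along the steel plate, in between the two aluminium guide rails and on down the lane until it sits square and fully home against the end stop; then press the round button on the white console fully down and let it go. On the way neither the cassette nor the robot may touch either rail, so line the cassette up before it goes in; never lift, carry or tip it, and leave the other things on the bench where they are.

Things in the scene. Friction and masses are not known exactly. Their poses are not given: they have to be found in the camera images.
- lane: Fixed loading lane: dark steel plate 445 x 150 mm, 6 mm thick. Origin on the bench under the plate, on the lane's centre line. +x is the way in (roughly from the robot's right to its left), +y is left of that, z up. The plate runs from x = -230 to +215 mm, top at z = 6 mm; x = -230 to -45 mm is an open apron, x = -45 to +190 mm lies between rails with inner faces at y = -59 and +59 mm.
- lane_stop (a point): Centre of the end stop's face, at its foot on the plate (lane x = 190 mm). The stop is an aluminium bar across the lane, 30 mm high over the plate, fixed.
- rail_left: Aluminium guide rail at the lane's +y side, 235 mm long, 12 mm wide, its top 18 mm above the plate. Origin at the centre of its underside, on the plate; x along the lane. Fixed to the lane.
- rail_right: The same rail at the lane's -y side.
- cassette: Loose flat white plastic slide cassette, paper patch on its lid, 88 mm along its x, 96 mm along its y, 40 mm high, 0.25 to 0.5 kg. Origin at the centre of its underside. It lies on the apron, up to 18 mm off the lane's centre line and turned up to 0.15 rad. Centred between the rails it has 11 mm to spare each side. Home: front face on the end stop, origin at lane x = 146 mm.
- cassette_mid (a point): Centre of the cassette, half-way up (20 mm above its underside).
- console: Fixed white stage console, 150 mm along x, 110 mm along y, 45 mm high, beyond the lane's far end on the robot's left. Origin at the centre of its underside. On top: the round button at x = -40 mm and a black joystick at x = +48 mm, 87 mm high over the bench, not to be used.
- clamp_top (a point): Centre of the top of the console's round black button (28 mm across); it is pressed straight down.
- clamp (a joint): Travel of the button in m: 0 released, 0.006 fully down; a spring of 4 N at the bottom pushes it back up.
- oil: Bystander: small amber bottle, 32 mm across, 65 mm high, loose. Origin at the centre of its underside.
- objective: Bystander: steel microscope objective standing upright, 34 mm across, 52 mm high, loose. Origin at the centre of its underside.
- slidebox: Bystander: small grey slide box, 60 x 90 x 33 mm, loose. Origin at the centre of its underside.
- dish: Bystander: clear petri dish, 60 mm across, 14 mm high, loose, on the robot's side of the lane. Origin at the centre of its underside.
- joypad: Bystander: grey joystick box, 130 x 100 mm, 63 mm high with its stick, loose, on the robot's right. Origin at the centre of its underside.
- driver: Bystander: screwdriver 160 mm long, lying loose on the right.
- jar: Bystander: small jar, 52 mm across, 60 mm high, loose, behind the console. Origin at the centre of its underside.
Mind the look-alikes: they are no part of the job. What is shaped like the cassette but orange or red is not meant.

How it is judged:
By the outcome, as a careful person would: the job done as asked, in the order asked, and still so for the second after the job is handed in, with the robot touching nothing.
It also fails if it takes over 66 s, if anything falls off the work surface, if the arm or the gripper's body presses on something with over 40 N, if the wrist force passes 120 N, or if a joint passes its speed limit or range.

## Working session

There is one attempt and no reset: what is moved stays moved. The work goes in short steps, Python scripts to look and compute and a tool call to move; the robot and the scene stay as the last step left them, time stands still between calls to the robot, and variables do not carry over. Pictures are saved under pics/ and viewed, about 8 in all and at most 12, crops included, and the job is handed in when it is done.

Besides the shell and the picture viewer there is one more tool, called after "Emit:" as a command line: name --pt "numbers of a row" for each row, then --argument value for the rest. move_arm: Moves the arm, as the interface text tells. Its arguments: {"type":"object","properties":{"moves":{"type":"array","items":{"type":"array","items":{"type":"number"}}},"grip_force":{"type":"number"}},"required":["moves"]}

```bash
ls; mkdir -p pics; python3 - <<'E'
from workcell import manip, cams
import cv2
for n in("scene","top"):
    cv2.imwrite(f"pics/{n}0.png",cams.camera(n)[:,:,::-1]); p=cams.camera_params(n); print(n,p)
print(manip.get_obs())
E
```

```text
pics
scene {'fx': 458.53187561090414, 'fy': 458.53187561090414, 'cx': 320.30972598825696, 'cy': 234.99397538221538, 'dist_coeffs': array([-0.08277841,  0.        ,  0.        ,  0.        ,  0.        ]), 'xyz': array([ 1.07074154, -0.00185386,  0.90633735]), 'rotation': array([0.19213135, 0.20587063, 0.70323488, 0.65281202])}
top {'fx': 498.0825897455498, 'fy': 498.0825897455498, 'cx': 320.52802184073033, 'cy': 237.40666443244822, 'dist_coeffs': array([0.02214708, 0.        , 0.        , 0.        , 0.        ]), 'xyz': array([ 0.47631311, -0.01561527,  1.31518037]), 'rotation': array([-0.01366946,  0.02588271,  0.71699188, -0.69646671])}
{'clock': 0.1, 'joint_pos': array([-1.1456177 ,  0.33276626, -0.06470901,  1.4608382 ,  0.02161409,
        1.34989849, -0.08849202]), 'joint_velocities': array([ 0.00291286, -0.00059928, -0.00011408, -0.00055374,  0.00018363,
        0.00114546,  0.00016833]), 'tau': array([ 4.01094421e-04, -6.26737261e+01,  4.83145122e-02, -3.92437148e+01,
        1.62275007e-02,  6.79332821e-03, -2.49476437e-05]), 'position': array([0.2704632 , 0.56308739, 0.23063115]), 'ee_rot': array([ 8.46442287e-01,  5.32480127e-01, -4.95620358e-04,  3.50696393e-04]), 'ft_force': array([0.471875  , 0.09146463, 1.00392976]), 'torque': array([-0.01084132, -0.03286872,  0.03012452]), 'grip_width': 0.9987980584399287}
```

View pics/top0.png

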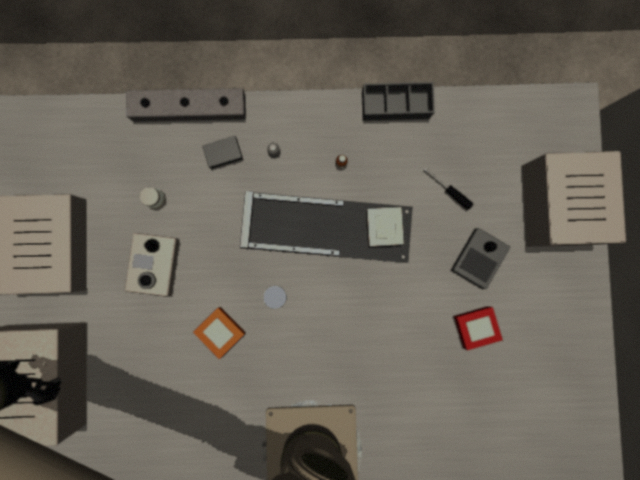

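View pics/scene0.png

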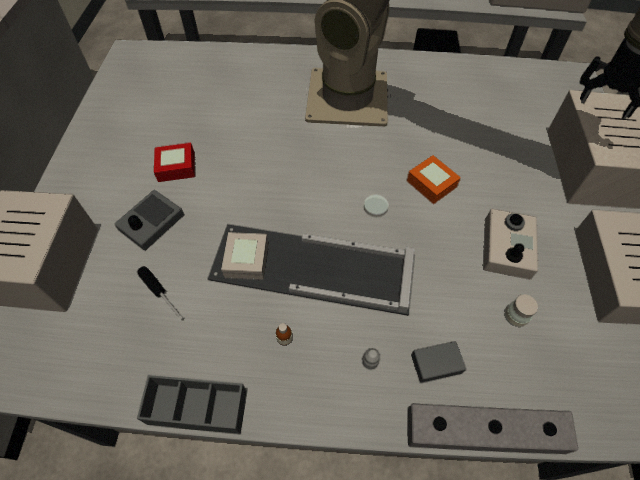

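The top view shows the lane with its stop at the left (247,220), and the white cassette at (385,227) on the apron. The orange (219,332) and red (479,327) boxes are the look-alikes. The console is at (151,265), with two black knobs on it. I'll confirm both in enlarged crops.

```bash
cat > h.py <<'E'
import numpy as np, cv2
from scipy.spatial.transform import Rotation as R
from workcell import manip, cams
def cam(n):
    p=cams.camera_params(n); K=np.array([[p['fx'],0,p['cx']],[0,p['fy'],p['cy']],[0,0,1]])
    return K,p['dist_coeffs'],np.array(p['xyz']),R.from_quat(p['rotation']).as_matrix()@np.diag([1,-1,-1])
def ray(n,uv,z):
    K,d,c,M=cam(n); q=cv2.undistortPoints(np.array(uv,float).reshape(-1,1,2),K,d)[:,0]
    v=np.c_[q,np.ones(len(q))]@M.T
    return c+v*((z-c[2])/v[:,2])[:,None]
def proj(n,P):
    K,d,c,M=cam(n); return cv2.projectPoints((np.array(P,float).reshape(-1,3)-c)@M,np.zeros(3),np.zeros(3),K,d)[0][:,0]
E
python3 - <<'E'
import cv2,numpy as np
t=cv2.imread('pics/top0.png');s=cv2.imread('pics/scene0.png')
a=cv2.resize(t[180:270,235:420],None,fx=4.2,fy=4.2,interpolation=2)
b=np.hstack([cv2.resize(t[225:305,115:185],(260,200)),cv2.resize(s[200:290,475:545],(257,200))])
c=np.zeros((380+200,777,3),np.uint8);c[:378,:]=a[:378,:777];c[380:,:517]=b
cv2.imwrite('pics/crop.png',c)
E
```

```text
(no output)
```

View pics/crop.png

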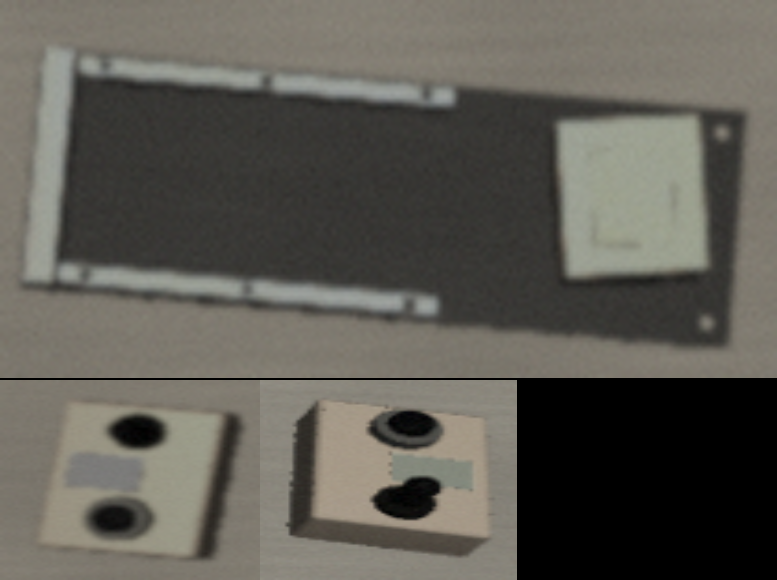

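The crop shows the white, paper-patched cassette on the apron. The button is the knob with the grey ring, at top (147,281) and scene (515,220). The ball-topped knob farther from the robot is the joystick.

```bash
cat >> h.py <<'E'
def rect(n,img,roi,lo,z,area):
    """min-area rects (world xy) of blobs brighter than lo in roi x0,y0,x1,y1"""
    x0,y0,x1,y1=roi; S=6
    g=cv2.resize(cv2.cvtColor(img,cv2.COLOR_RGB2GRAY)[y0:y1,x0:x1],None,fx=S,fy=S,interpolation=cv2.INTER_CUBIC)
    out=[]
    for c in cv2.findContours((g>lo).astype(np.uint8),cv2.RETR_EXTERNAL,cv2.CHAIN_APPROX_NONE)[0]:
        if cv2.contourArea(c)<area*S*S: continue
        uv=(c[:,0]+.5)/S-.5+[x0,y0]
        w=ray(n,uv,z)[:,:2]*1000
        (cx,cy),(a,b),_=r=cv2.minAreaRect(w.astype(np.float32)); out.append((np.round([cx,cy],1),np.round([a,b],1),cv2.boxPoints(r).round(1)))
    return out
E
python3 - <<'E'
from h import *
t=cv2.imread('pics/top0.png')[:,:,::-1]
g=cv2.cvtColor(t,cv2.COLOR_RGB2GRAY); print(g[227,385],g[220,300],g[227,415:425],g[195,300:306], g[222,405])
print('cas');[print(*r) for r in rect('top',t,(362,203,408,252),105,.046,300)]
K=(255,190,345,262)
# rails: mask between dark plate; bench bright too -> use saturation print
print('railpix',t[200,290],t[248,290],'bench',t[188,290],t[265,290],'stop',t[220,247])
hsv=cv2.cvtColor(t,cv2.COLOR_RGB2HSV)
dark=(g<75).astype(np.uint8)
n,l,st,ct=cv2.connectedComponentsWithStats(dark)
i=l[220,300]; print(st[i])
# plate apron dark edge: far right edge and lane interior hull
c=max(cv2.findContours((l==i).astype(np.uint8),0,1)[0],key=cv2.contourArea)
print(cv2.approxPolyDP(c,2.5,True)[:,0].tolist())
E
```

```text
157 51 [122 120 122 122 121 123 118 118 122 120] [120 124 122 121 122 124] 53
cas
[ 571.8 -205. ] [96.5 88.5] [[ 522.6 -161.8]
 [ 524.6 -250.3]
 [ 621.  -248.1]
 [ 619.  -159.6]]
railpix [119 121 115] [149 154 146] bench [126 122 112] [127 122 111] stop [155 161 153]
[ 249  198  163   64 6402]
[[253, 198], [249, 241], [335, 248], [340, 251], [339, 256], [407, 261], [411, 207], [402, 206], [404, 243], [371, 247], [368, 245], [366, 209], [392, 205], [344, 201], [342, 206]]
```

```bash
python3 - <<'E'
from h import *
t=cv2.imread('pics/top0.png')[:,:,::-1]; s=cv2.imread('pics/scene0.png')[:,:,::-1]
for z in (.024,.036):
  print('bright z',z);[print(*[x.tolist() for x in r]) for r in rect('top',t,(235,180,350,262),137,z,60)]
# rails individually (cut off the stop)
print('R');[print(*[x.tolist() for x in r]) for r in rect('top',t,(257,185,350,215),137,.024,60)]
print('L');[print(*[x.tolist() for x in r]) for r in rect('top',t,(256,232,345,262),137,.024,60)]
# plate corners from top, right end
print('plate right corners',ray('top',[[411.5,206.5],[409,262.5]],.006)*1000)
# scene cassette
print('scene cas');g=cv2.cvtColor(s,cv2.COLOR_RGB2GRAY);print(g[255,243],g[275,243],g[270,243])
print(rect('scene',s,(215,225,275,285),130,.046,200))
# console
print('console');[print(*[x.tolist() for x in r]) for r in rect('top',t,(120,228,185,302),140,.045,500)]
for n,im,(u,v) in(('top',t,(147,281)),('scene',s,(515,220))):
    g=cv2.cvtColor(im,cv2.COLOR_RGB2GRAY);r=g[v-14:v+15,u-14:u+15]
    G=cv2.resize(r,None,fx=6,fy=6,interpolation=2)
    for th in(40,55,85):
        for c in cv2.findContours((G<th).astype(np.uint8),0,1)[0]:
            if cv2.contourArea(c)>900:
                e=cv2.minEnclosingCircle(c); q=np.array(e[0])/6+[u-14,v-14]; print(n,th,q.round(1),(e[1]/6).__round__(1),[ (ray(n,[q],z)*1000).round(1).tolist() for z in(.045,.055,.06)])
E
```

```text
bright z 0.024
[516.0, -17.3] [91.3, 8.8] [[506.1000061035156, -62.099998474121094], [514.7999877929688, -63.20000076293945], [525.7999877929688, 27.5], [517.0999755859375, 28.5]]
[527.6, 81.8] [90.8, 8.9] [[517.9000244140625, 37.20000076293945], [526.7000122070312, 36.20000076293945], [537.2000122070312, 126.4000015258789], [528.4000244140625, 127.4000015258789]]
[645.4, -32.9] [89.3, 9.5] [[635.2999877929688, -76.69999694824219], [644.7999877929688, -77.80000305175781], [655.4000244140625, 10.899999618530273], [645.9000244140625, 12.0]]
[656.9, 66.6] [90.5, 9.1] [[647.2000122070312, 22.100000381469727], [656.2000122070312, 21.100000381469727], [666.5999755859375, 111.0], [657.5999755859375, 112.0999984741211]]
[603.4, 152.8] [17.1, 143.8] [[531.0, 152.6999969482422], [673.7999877929688, 136.10000610351562], [675.7999877929688, 153.0], [532.9000244140625, 169.60000610351562]]
bright z 0.036
[515.6, -17.3] [90.5, 8.7] [[505.79998779296875, -61.70000076293945], [514.5, -62.79999923706055], [525.4000244140625, 27.100000381469727], [516.7000122070312, 28.100000381469727]]
[527.1, 80.9] 
[... 1867 characters left out ...]
56.0]]
top 40 [145.5 280.5] 5.6 [[[451.0, 405.5, 45.0]], [[451.2, 402.2, 55.0]], [[451.3, 400.5, 60.0]]]
top 55 [145.6 280.5] 6.1 [[[451.0, 405.4, 45.0]], [[451.2, 402.1, 55.0]], [[451.3, 400.4, 60.0]]]
top 85 [147.2 280.4] 8.7 [[[451.2, 401.5, 45.0]], [[451.4, 398.2, 55.0]], [[451.5, 396.5, 60.0]]]
scene 40 [516.2 219.8] 6.7 [[[443.3, 408.5, 45.0]], [[450.6, 403.8, 55.0]], [[454.2, 401.4, 60.0]]]
scene 55 [513.5 223.6] 9.2 [[[454.5, 400.5, 45.0]], [[461.6, 395.8, 55.0]], [[465.2, 393.5, 60.0]]]
scene 55 [516.2 220.1] 7.0 [[[444.0, 408.4, 45.0]], [[451.3, 403.7, 55.0]], [[454.9, 401.3, 60.0]]]
scene 85 [514.4 222.2] 9.9 [[[450.3, 403.3, 45.0]], [[457.5, 398.6, 55.0]], [[461.1, 396.2, 60.0]]]
```

```bash
cat >> h.py <<'E'
EX=np.array([.1155,.9933]);EY=np.array([-.9933,.1155]);O=np.array([.5781,-.0471])
def L2W(x,y): return O+EX*x+EY*y
def W2L(p): d=np.array(p)[:2]-O; return d@EX,d@EY
def row(P,jaw):
    """row from the present measured pose to world P with jaw dir `jaw` deg, tool straight down"""
    o=manip.get_obs(); Rc=R.from_quat(o['ee_rot'])
    a=np.radians(jaw); X=np.array([np.cos(a),np.sin(a),0]); Z=np.array([0,0,-1.])
    Rt=R.from_matrix(np.c_[X,np.cross(Z,X),Z])
    print('turn',np.degrees((Rc.inv()*Rt).as_rotvec()).round(2),'shift',Rc.inv().apply(np.array(P)-o['position']).round(4))
def st():
    o=manip.get_obs(); x=R.from_quat(o['ee_rot']).as_matrix()[:,0]
    print('t',round(o['clock'],2),'pos',o['position'].round(4),'lane',np.round(W2L(o['position']),4),'jaw',np.degrees(np.arctan2(x[1],x[0])).round(2),'F',o['ft_force'].round(1),'q',o['joint_pos'].round(2),'g',round(o['grip_width'],2))
E
python3 - <<'E'
from h import *
t=cv2.imread('pics/top0.png')[:,:,::-1]
r=rect('top',t,(362,203,408,252),105,.046,300)[0]; print(np.array(W2L(r[0]/1000)))
row([*L2W(-.1575,-.095),.16],83.37)
print(proj('top',[[*L2W(x,y),.006] for x,y in((-.23,-.075),(-.23,.075),(-.045,.059),(.19,.059),(.19,-.059))]).round(1).tolist())
E
```

```text
[-0.15756972 -0.01197966]
turn [-1.000e-02  7.000e-02 -1.902e+01] shift [-0.5347  0.6826  0.0713]
[[412.1, 205.9], [407.8, 262.3], [338.3, 250.2], [249.1, 242.4], [253.3, 197.9]]
```

The lane model's corners project onto the observed pixels, so I'm setting out.

Emit:
move_arm --pt "0 0 -2 -0.027 0.034 0 0.05" --pt "0 0 -4 -0.054 0.068 0 0.05" --pt "0 0 -6 -0.081 0.102 0 0.05" --pt "0 0 -8 -0.108 0.136 0.01 0.05" --pt "0 0 -10 -0.135 0.17 0.01 0.05" --pt "0 0 -12 -0.16 0.205 0.02 0.05" --pt "0 0 -14 -0.187 0.239 0.02 0.05" --pt "0 0 -16 -0.214 0.273 0.03 0.05" --pt "0 0 -18 -0.24 0.307 0.03 0.05" --pt "0 0 -19 -0.267 0.341 0.035 0.05"

```text
clock: 1.1
position: [0.4629, 0.1735, 0.1964]
ee_rot: [0.746, 0.665, 0.0, -0.0]
ft_force: [0.5, -0.1, -0.4]
grip_width: 0.59
```

```bash
python3 - <<'E'
from h import *
st(); row([*L2W(-.1575,-.095),.16],83.37)
E
```

```text
t 1.1 pos [0.4629 0.1735 0.1964] lane [0.2058 0.1399] jaw 83.43 F [ 0.5 -0.1 -0.4] q [-0.65  0.06  0.21  1.86 -0.01  1.22  1.02] g 0.59
turn [ 0.01 -0.02  0.06] shift [-0.3635  0.2345  0.0363]
```

Emit:
move_arm --pt "0 0 0 -0.04 0.026 0 0.05" --pt "0 0 0 -0.08 0.052 0 0.05" --pt "0 0 0 -0.12 0.078 0 0.05" --pt "0 0 0 -0.16 0.104 0 0.05" --pt "0 0 0 -0.2 0.13 0 0.05" --pt "0 0 0 -0.24 0.156 0.01 0.05" --pt "0 0 0 -0.28 0.182 0.02 0.05" --pt "0 0 0 -0.32 0.208 0.03 0.05" --pt "0 0 0 -0.3635 0.2345 0.036 0.05" --pt "0 0 0 -0.3635 0.2345 0.036 0.05"

```text
clock: 2.1
position: [0.6518, -0.2208, 0.1574]
ee_rot: [0.749, 0.662, -0.003, 0.0]
ft_force: [-1.3, -0.5, -1.1]
grip_width: 0.583
```

```bash
python3 - <<'E'
from h import *
st(); row([*L2W(-.1575,-.095),.02],83.37)
cv2.imwrite('pics/s1.png',cams.camera('scene')[150:390,100:420,::-1].repeat(2,0).repeat(2,1))
E
```

```text
t 2.1 pos [ 0.6518 -0.2208  0.1574] lane [-0.164  -0.0933] jaw 82.91 F [-1.3 -0.5 -1.1] q [-0.07  0.55  0.47  1.39 -0.25  1.27  1.87] g 0.58
turn [-0.22  0.25 -0.46] shift [0.0071 0.0022 0.1374]
```

View pics/s1.png

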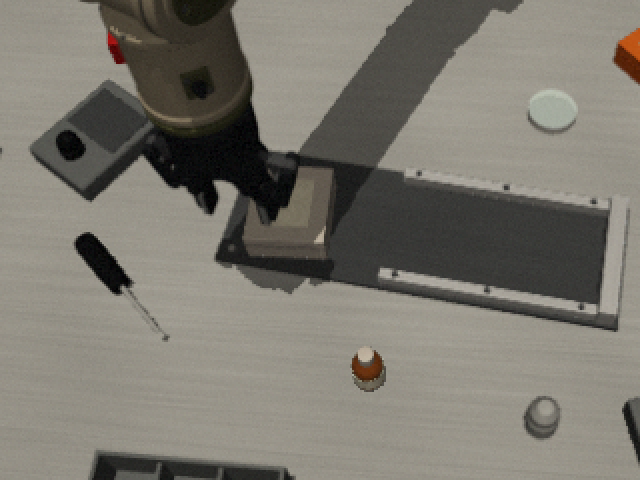

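The gripper is open above and beyond the cassette's far side. Driver and bottle are clear. Descending now.

Emit:
move_arm --pt "0 0 0 0.006 0.001 0.03 0.05" --pt "0 0 0 0.006 0.002 0.06 0.05" --pt "0 0 0 0.006 0.002 0.09 0.05" --pt "0 0 0 0.006 0.002 0.115 0.05" --pt "0 0 0 0.006 0.002 0.13 0.05" --pt "0 0 0 0.006 0.002 0.141 0.05" --pt "0 0 0 0.006 0.002 0.141 0.05" --pt "0 0 0 0.006 0.002 0.141 0.05"

```text
clock: 2.95
position: [0.6565, -0.2074, 0.0204]
ee_rot: [0.747, 0.665, 0.0, 0.0]
ft_force: [-0.3, -0.6, 1.1]
grip_width: 0.587
```

```bash
python3 - <<'E'
from h import *
st(); row([*L2W(-.1575,-.059),.017],83.37)
E
```

```text
t 2.95 pos [ 0.6565 -0.2074  0.0204] lane [-0.1502 -0.0963] jaw 83.35 F [-0.3 -0.6  1.1] q [-0.06  0.68  0.42  1.5  -0.3   1.03  1.89] g 0.59
turn [ 0.07  0.   -0.02] shift [-0.0073 -0.0373  0.0033]
```

Emit:
move_arm --pt "0 0 0 -0.007 -0.004 0.002 0.05" --pt "0 0 0 -0.007 -0.008 0.003 0.05" --pt "0 0 0 -0.007 -0.012 0.003 0.05" --pt "0 0 0 -0.007 -0.015 0.003 0.05" --pt "0 0 0 -0.007 -0.018 0.003 0.05" --pt "0 0 0 -0.007 -0.021 0.003 0.05" --pt "0 0 0 -0.007 -0.024 0.003 0.05" --pt "0 0 0 -0.007 -0.027 0.003 0.05" --pt "0 0 0 -0.007 -0.03 0.003 0.05" --pt "0 0 0 -0.007 -0.03 0.003 0.05"

```text
clock: 3.95
position: [0.6249, -0.2109, 0.0163]
ee_rot: [0.747, 0.665, 0.0, -0.0]
ft_force: [0.4, -0.6, 0.9]
grip_width: 0.581
```

```bash
python3 - <<'E'
from h import *
st(); row([*L2W(-.1575,-.059),.017],83.37)
for n in('scene','top'): cv2.imwrite(f'pics/{n}2.png',cams.camera(n)[:,:,::-1])
a=cv2.resize(cv2.imread('pics/scene2.png')[200:320,190:350],None,fx=4,fy=4);b=cv2.resize(cv2.imread('pics/top2.png')[180:300,320:440],None,fx=4,fy=4)
cv2.imwrite('pics/c2.png',cv2.resize(np.hstack([a,b]),(800,343)))
E
```

```text
t 3.95 pos [ 0.6249 -0.2109  0.0163] lane [-0.1573 -0.0654] jaw 83.33 F [ 0.4 -0.6  0.9] q [-0.06  0.63  0.43  1.59 -0.29  0.99  1.91] g 0.58
turn [-0.01 -0.01 -0.04] shift [-0.0002 -0.0064 -0.0007]
```

View pics/c2.png

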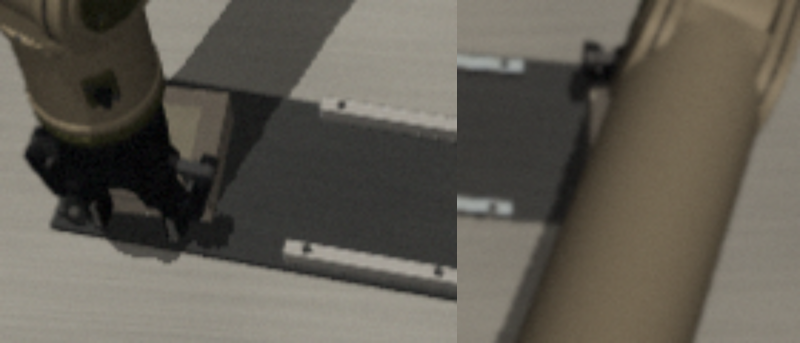

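Fingertips are at the cassette's far face. I'll finish the squaring push, back off and raise the arm for a clear look.

Emit:
move_arm --pt "0 0 0 0 -0.002 0 0.05" --pt "0 0 0 0 -0.004 0 0.05" --pt "0 0 0 0 -0.006 0 0.05" --pt "0 0 0 0 -0.007 0 0.05" --pt "0 0 0 0 -0.007 0 0.05" --pt "0 0 0 0 0.003 0 0.05" --pt "0 0 0 0 0.02 0 0.05" --pt "0 0 0 0 0.03 -0.02 0.05" --pt "0 0 0 0 0.03 -0.06 0.05" --pt "0 0 0 0 0.03 -0.1 0.05"

```text
clock: 5.05
position: [0.6553, -0.2141, 0.1166]
ee_rot: [0.747, 0.665, -0.001, -0.001]
ft_force: [1.0, -0.5, 0.7]
grip_width: 0.589
```

```bash
python3 - <<'E'
from h import *
st(); row([*L2W(-.30,-.0),.13],-6.63)
E
```

```text
t 5.05 pos [ 0.6553 -0.2141  0.1166] lane [-0.1569 -0.0959] jaw 83.36 F [ 1.  -0.5  0.7] q [-0.07  0.58  0.46  1.42 -0.26  1.2   1.88] g 0.59
turn [-8.000e-02  8.000e-02  8.999e+01] shift [-0.1431 -0.096  -0.0132]
```

Emit:
move_arm --pt "0 0 8 -0.015 0 -0.013 0.05" --pt "0 0 16 -0.03 -0.01 -0.013 0.05" --pt "0 0 24 -0.045 -0.02 -0.013 0.05" --pt "0 0 32 -0.06 -0.03 -0.013 0.05" --pt "0 0 40 -0.075 -0.04 -0.013 0.05" --pt "0 0 48 -0.09 -0.05 -0.013 0.05" --pt "0 0 56 -0.1 -0.06 -0.013 0.05" --pt "0 0 64 -0.11 -0.07 -0.013 0.05" --pt "0 0 72 -0.12 -0.085 -0.013 0.05" --pt "0 0 80 -0.13 -0.096 -0.013 0.05"

```text
clock: 6.05
position: [0.5444, -0.3327, 0.1294]
ee_rot: [1.0, 0.026, -0.0, 0.0]
ft_force: [-0.2, -0.2, 0.3]
grip_width: 0.589
```

```bash
python3 - <<'E'
from h import *
st(); row([*L2W(-.25,-.0),.13],-6.63)
for n in('scene','top'): cv2.imwrite(f'pics/{n}3.png',cams.camera(n)[:,:,::-1])
a=cv2.resize(cv2.imread('pics/scene3.png')[200:320,190:350],None,fx=4,fy=4);b=cv2.resize(cv2.imread('pics/top3.png')[180:300,320:440],None,fx=4,fy=4)
cv2.imwrite('pics/c3.png',cv2.resize(np.hstack([a,b]),(800,343)))
E
```

```text
t 6.05 pos [ 0.5444 -0.3327  0.1294] lane [-0.2876  0.0004] jaw 3.03 F [-0.2 -0.2  0.3] q [-0.11  0.54  0.8   1.58 -0.4   1.19  0.82] g 0.59
turn [0.   0.01 9.66] shift [ 0.0067 -0.037  -0.0006]
```

View pics/c3.png

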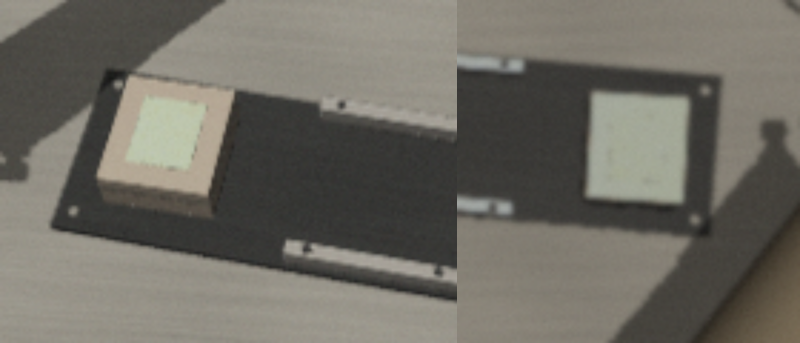

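Cassette is clear in both views and looks nearly square; measuring it.

```bash
cat >> h.py <<'E'
def cas(img,roi,lo=105,n='top'):
    for c,s,b in rect(n,img,roi,lo,.046,300):
        e=(b[1]-b[0]); 
        a=np.degrees(np.arctan2(e@EY,e@EX)); a=(a+45)%90-45
        print(n,'cas lane mm',(np.array(W2L(c/1000))*1000).round(1),s,'yaw',a.round(2))
E
python3 - <<'E'
from h import *
cas(cv2.imread('pics/top0.png')[:,:,::-1],(362,203,408,252))
cas(cv2.imread('pics/top3.png')[:,:,::-1],(345,196,396,234+4))
cas(cv2.imread('pics/scene3.png')[:,:,::-1],(205,215,262,275),130,'scene')
cas(cv2.imread('pics/scene3.png')[:,:,::-1],(205,215,262,275),115,'scene')
E
```

```text
top cas lane mm [-157.6  -12. ] [96.5 88.5] yaw 7.93
top cas lane mm [-144.9  -14.4] [77.3 66.9] yaw 4.4
top cas lane mm [-113.5  -75.3] [130.7  22.4] yaw 5.1
scene cas lane mm [-1.527e+02  1.000e-01] [85.2 96.6] yaw 1.46
scene cas lane mm [-166.5   10.7] [142.1  81.9] yaw 14.77
```

```bash
python3 - <<'E'
from h import *
for lo in(95,110): cas(cv2.imread('pics/top3.png')[:,:,::-1],(357,207,406,255),lo)
E
```

```text
top cas lane mm [-152.3    1.6] [90.2 98.1] yaw 1.37
top cas lane mm [-152.3    1.6] [88.6 96.4] yaw 1.39
```

Emit:
move_arm --pt "0 0 5 0.003 -0.01 0 0.05" --pt "0 0 9.7 0.007 -0.025 0 0.05" --pt "0 0 9.7 0.007 -0.035 0.02 0.05" --pt "0 0 9.7 0.007 -0.037 0.05 0.05" --pt "0 0 9.7 0.007 -0.037 0.08 0.05" --pt "0 0 9.7 0.007 -0.037 0.1 0.05" --pt "0 0 9.7 0.007 -0.037 0.112 0.05" --pt "0 0 9.7 0.007 -0.037 0.112 0.05"

```text
clock: 6.95
position: [0.5495, -0.2941, 0.0159]
ee_rot: [0.999, -0.054, -0.001, -0.0]
ft_force: [-0.3, -0.4, -0.2]
grip_width: 0.585
```

```bash
python3 - <<'E'
from h import *
st(); row([*L2W(-.15,-.0),.017],-6.63)
E
```

```text
t 6.95 pos [ 0.5495 -0.2941  0.0159] lane [-2.486e-01 -1.000e-04] jaw -6.17 F [-0.3 -0.4 -0.2] q [-0.14  0.65  0.75  1.7  -0.51  1.    0.68] g 0.59
turn [-0.04  0.12  0.46] shift [ 0.0007 -0.0986 -0.0011]
```

Emit:
move_arm --pt "0 0 0.2 0.0 -0.02 -0.001 0.05" --pt "0 0 0.2 0.0 -0.033 -0.001 0.05" --pt "0 0 0.2 0.0 -0.04 -0.001 0.05" --pt "0 0 0.2 0.0 -0.047 -0.001 0.05" --pt "0 0 0.2 0.0 -0.054 -0.001 0.05" --pt "0 0 0.2 0.0 -0.061 -0.001 0.05" --pt "0 0 0.2 0.0 -0.068 -0.001 0.05" --pt "0 0 0.2 0.0 -0.075 -0.001 0.05" --pt "0 0 0.2 0.0 -0.08 -0.001 0.05" --pt "0 0 0.2 0.0 -0.08 -0.001 0.05"

```text
clock: 7.95
position: [0.5585, -0.2141, 0.0181]
ee_rot: [0.998, -0.057, -0.0, -0.001]
ft_force: [0.5, -0.3, 0.3]
grip_width: 0.585
```

```bash
python3 - <<'E'
from h import *
st()
for n in('scene','top'): cv2.imwrite(f'pics/{n}4.png',cams.camera(n)[:,:,::-1])
a=cv2.resize(cv2.imread('pics/scene4.png')[200:320,190:350],None,fx=4,fy=4);b=cv2.resize(cv2.imread('pics/top4.png')[180:300,320:440],None,fx=4,fy=4)
cv2.imwrite('pics/c4.png',cv2.resize(np.hstack([a,b]),(800,343)))
E
```

```text
t 7.95 pos [ 0.5585 -0.2141  0.0181] lane [-0.1682  0.0002] jaw -6.48 F [ 0.5 -0.3  0.3] q [-0.3   0.6   0.76  1.77 -0.49  0.97  0.55] g 0.59
```

View pics/c4.png

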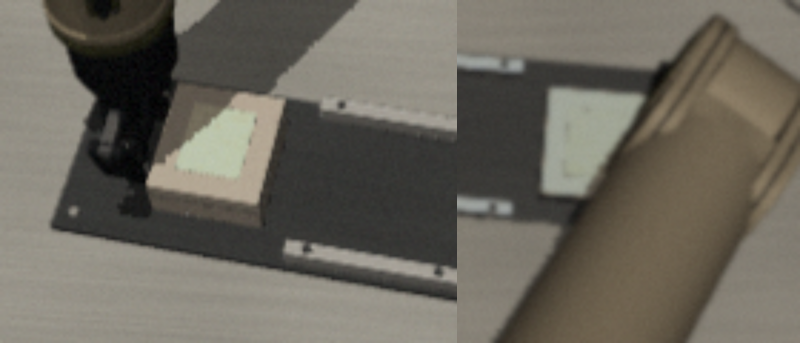

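```bash
python3 - <<'E'
from h import *
t=cv2.imread('pics/top4.png')[:,:,::-1]; g=cv2.cvtColor(t,cv2.COLOR_RGB2GRAY).astype(float)
# front edge & side edges, subpixel crossing at 105
def cross(v,i0): 
    k=np.where((v[:-1]<100)!=(v[1:]<100))[0]; return [(i0+i+(100-v[i])/(v[i+1]-v[i])) for i in k]
F=[(cross(g[r,342:360],342)[0],r) for r in range(215,243,3)]
P=ray('top',F,.046); L=np.array([W2L(p) for p in P])*1000
f=np.polyfit(L[:,1],L[:,0],1); print('front x',f[1].round(1),'yaw',(-np.degrees(f[0])).round(2),np.std(L[:,0]-np.polyval(f,L[:,1])).round(2))
for nm,lo,hi,cols in(('far',204,218,range(354,370,3)),('near',240,254,range(354,363,2))):
    E=[(c,x[0]) for c in cols for x in[cross(g[lo:hi,c],lo)] if x]; print(nm,(np.array([W2L(p) for p in ray('top',E,.046)])*1000).round(1).tolist())
E
```

```text
front x -68.6 yaw 0.21 0.3
far [[-74.5, -45.8], [-82.2, -46.2], [-89.9, -46.4], [-97.7, -46.1], [-105.4, -46.1], [-113.1, -46.5]]
near [[-82.5, 50.5], [-87.6, 50.1], [-92.7, 49.8], [-97.8, 49.8], [-103.0, 50.1]]
```

Cassette square to 0.2°, about 2 mm off centre with 9 mm clear. I'll push it in.

Emit:
move_arm --pt "0 0 0 0 -0.007 0 0.05" --pt "0 0 0 0 -0.015 0 0.05" --pt "0 0 0 0 -0.024 0 0.05" --pt "0 0 0 0 -0.033 0 0.05" --pt "0 0 0 0 -0.042 0 0.05" --pt "0 0 0 0 -0.051 0 0.05" --pt "0 0 0 0 -0.06 0 0.05" --pt "0 0 0 0 -0.068 0 0.05" --pt "0 0 0 0 -0.074 0 0.05" --pt "0 0 0 0 -0.076 0 0.05"

```text
clock: 9.05
position: [0.5672, -0.139, 0.0182]
ee_rot: [0.998, -0.057, -0.0, -0.0]
ft_force: [-1.0, -2.2, -0.1]
grip_width: 0.587
```

```bash
python3 - <<'E'
from h import *
st();row([*L2W(.085,-.0),.017],-6.63)
t=cams.camera('top');cv2.imwrite('pics/top5.png',t[:,:,::-1])
g=cv2.cvtColor(t,cv2.COLOR_RGB2GRAY).astype(float)
uv=proj('top',[[*L2W(-.0925+.1005,y),.046] for y in(-.03,-.015,0,.015,.03)]);print(uv.round(0).tolist())
for u,v in uv: print(g[int(v),int(u)-8:int(u)+9].astype(int))
E
```

```text
t 9.05 pos [ 0.5672 -0.139   0.0182] lane [-0.0926  0.0002] jaw -6.5 F [-1.  -2.2 -0.1] q [-0.44  0.57  0.76  1.81 -0.47  0.95  0.41] g 0.59
turn [-0.02  0.    0.13] shift [ 0.0006 -0.1776  0.0013]
[[321.0, 213.0], [321.0, 219.0], [320.0, 225.0], [320.0, 231.0], [319.0, 237.0]]
[ 56  55  54  56  55  51  55  56  61  97 139 157 161 160 159 160 162]
[ 57  54  55  57  57  57  56  58  61  96 138 156 160 162 162 160 157]
[ 55  56  55  56  54  54  57  56  59  90 136 155 159 162 159 160 162]
[ 57  55  53  56  60  54  52  55  62  89 133 154 159 161 162 159 160]
[ 55  55  56  54  52  52  58  54  59  92 137 159 158 164 162 159 159]
```

Emit:
move_arm --pt "0 0 0.1 0 -0.007 0.001 0.05" --pt "0 0 0.1 0 -0.015 0.001 0.05" --pt "0 0 0.1 0 -0.024 0.001 0.05" --pt "0 0 0.1 0 -0.033 0.001 0.05" --pt "0 0 0.1 0 -0.042 0.001 0.05" --pt "0 0 0.1 0 -0.051 0.001 0.05" --pt "0 0 0.1 0 -0.06 0.001 0.05" --pt "0 0 0.1 0 -0.069 0.001 0.05" --pt "0 0 0.1 0 -0.078 0.001 0.05" --pt "0 0 0.1 0 -0.087 0.001 0.05"

```text
clock: 10.1
position: [0.5769, -0.0528, 0.0173]
ee_rot: [0.998, -0.058, -0.0, -0.0]
ft_force: [0.3, -2.5, 1.1]
grip_width: 0.583
```

```bash
python3 - <<'E'
from h import *
st();row([*L2W(.085,-.0),.017],-6.63)
for n in('scene','top'): cv2.imwrite(f'pics/{n}6.png',cams.camera(n)[:,:,::-1])
a=cv2.resize(cv2.imread('pics/scene6.png')[200:320,270:430],None,fx=4,fy=4);b=cv2.resize(cv2.imread('pics/top6.png')[180:300,230:350],None,fx=4,fy=4)
cv2.imwrite('pics/c6.png',cv2.resize(np.hstack([a,b]),(800,343)))
E
```

```text
t 10.1 pos [ 0.5769 -0.0528  0.0173] lane [-0.0058  0.0005] jaw -6.66 F [ 0.3 -2.5  1.1] q [-0.59  0.56  0.76  1.83 -0.47  0.95  0.26] g 0.58
turn [-0.01  0.   -0.03] shift [ 0.0005 -0.0908  0.0003]
```

View pics/c6.png

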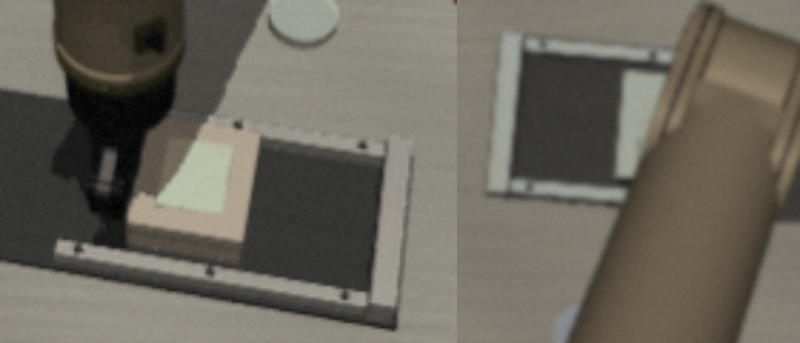

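Cassette is midway between the rails with a dark gap visible on both sides. Continuing.

Emit:
move_arm --pt "0 0 0 0 -0.009 0 0.05" --pt "0 0 0 0 -0.018 0 0.05" --pt "0 0 0 0 -0.027 0 0.05" --pt "0 0 0 0 -0.036 0 0.05" --pt "0 0 0 0 -0.045 0 0.05" --pt "0 0 0 0 -0.054 0 0.05" --pt "0 0 0 0 -0.063 0 0.05" --pt "0 0 0 0 -0.072 0 0.05" --pt "0 0 0 0 -0.078 0 0.05" --pt "0 0 0 0 -0.083 0 0.05"

```text
clock: 11.2
position: [0.5866, 0.0295, 0.0172]
ee_rot: [0.998, -0.058, -0.0, -0.0]
ft_force: [-0.3, -1.1, -0.2]
grip_width: 0.585
```

Emit:
move_arm --pt "0 0 0 0 -0.002 0 0.05" --pt "0 0 0 0 -0.004 0 0.05" --pt "0 0 0 0 -0.006 0 0.05" --pt "0 0 0 0 -0.008 0 0.05" --pt "0 0 0 0 -0.009 0 0.05" --pt "0 0 0 0 -0.009 0 0.05"

```text
clock: 11.8
position: [0.5877, 0.038, 0.0174]
ee_rot: [0.998, -0.058, 0.0, -0.0]
ft_force: [-0.8, 0.4, 0.2]
grip_width: 0.58
```

```bash
python3 - <<'E'
from h import *
st()
E
```

```text
t 11.8 pos [0.5877 0.038  0.0174] lane [0.0857 0.0003] jaw -6.65 F [-0.8  0.4  0.2] q [-0.73  0.57  0.75  1.8  -0.47  0.95  0.1 ] g 0.58
```

Emit:
move_arm --pt "0 0 0 0 -0.001 0 0.05" --pt "0 0 0 0 -0.002 0 0.05" --pt "0 0 0 0 -0.003 0 0.05" --pt "0 0 0 0 -0.004 0 0.05" --pt "0 0 0 0 -0.005 0 0.05" --pt "0 0 0 0 -0.005 0 0.05"

```text
clock: 12.4
position: [0.5882, 0.0427, 0.0174]
ee_rot: [0.998, -0.058, 0.0, 0.0]
ft_force: [-1.0, -2.2, 1.0]
grip_width: 0.584
```

Emit:
move_arm --pt "0 0 0 0 -0.001 0 0.05" --pt "0 0 0 0 -0.002 0 0.05" --pt "0 0 0 0 -0.002 0 0.05"

```text
clock: 12.7
position: [0.5881, 0.0428, 0.0174]
ee_rot: [0.998, -0.059, -0.0, 0.001]
ft_force: [-1.7, -7.8, 2.6]
grip_width: 0.585
```

Motion has stopped with the force rising, at TCP lane x ≈ 0.0905, which is the predicted home. I'll add a slight press, then back off and look.

Emit:
move_arm --pt "0 0 0 0 -0.002 0 0.05" --pt "0 0 0 0 -0.002 0 0.05" --pt "0 0 0 0 -0.002 0 0.05"

```text
clock: 13.0
position: [0.5881, 0.0428, 0.0174]
ee_rot: [0.998, -0.059, -0.0, 0.002]
ft_force: [-2.4, -13.0, 2.5]
grip_width: 0.585
```

Emit:
move_arm --pt "0 0 0 0 0.005 0 0.05" --pt "0 0 0 0 0.02 0 0.05" --pt "0 0 0 0 0.04 0 0.05" --pt "0 0 0 0 0.045 -0.03 0.05" --pt "0 0 0 0 0.045 -0.07 0.05" --pt "0 0 0 0 0.06 -0.11 0.05" --pt "0 0 0 0.0 0.09 -0.15 0.05" --pt "0 0 0 -0.04 0.12 -0.17 0" --pt "0 0 0 -0.08 0.12 -0.17 0" --pt "0 0 0 -0.12 0.12 -0.17 0"

```text
clock: 14.0
position: [0.4571, -0.0605, 0.1872]
ee_rot: [0.998, -0.059, -0.0, -0.0]
ft_force: [-0.4, 0.4, 0.9]
grip_width: 0.08
```

```bash
python3 - <<'E'
from h import *
st();row([.4512,.402,.19],-6.63)
for n in('scene','top'): cv2.imwrite(f'pics/{n}7.png',cams.camera(n)[:,:,::-1])
a=cv2.resize(cv2.imread('pics/scene7.png')[200:320,270:430],None,fx=4,fy=4);b=cv2.resize(cv2.imread('pics/top7.png')[180:300,230:350],None,fx=4,fy=4)
cv2.imwrite('pics/c7.png',cv2.resize(np.hstack([a,b]),(800,343)))
t=cv2.imread('pics/top7.png')[:,:,::-1];g=cv2.cvtColor(t,cv2.COLOR_RGB2GRAY).astype(int)
print(proj('top',[[*L2W(.146+x,y),.046] for x,y in((-.044,-.048),(-.044,.048),(.044,.048),(.044,-.048))]).round(1).tolist())
E
```

```text
t 14.0 pos [ 0.4571 -0.0605  0.1872] lane [-0.0273  0.1186] jaw -6.82 F [-0.4  0.4  0.9] q [-0.94 -0.07  0.96  1.97  0.06  1.21 -0.12] g 0.08
turn [-0.04  0.03 -0.19] shift [-0.0608 -0.4585 -0.0025]
[[285.4, 203.1], [282.0, 240.4], [247.5, 237.4], [251.1, 200.1]]
```

View pics/c7.png

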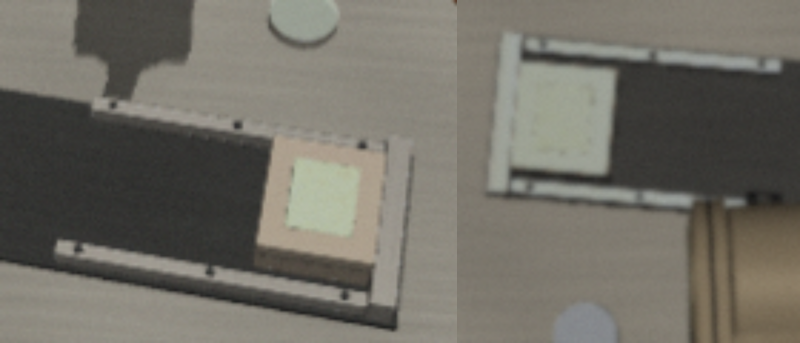

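Home: the cassette's front is flush on the stop, its rear corners at about (286,203) and (283,242) px are within about 1–2 px of the prediction, and there are gaps to both rails. Now to the button, with fingers shut.

Emit:
move_arm --pt "0 0 0 -0.007 -0.046 0 0" --pt "0 0 0 -0.013 -0.092 0 0" --pt "0 0 0 -0.019 -0.138 0 0" --pt "0 0 0 -0.025 -0.184 0 0" --pt "0 0 0 -0.031 -0.23 0 0" --pt "0 0 0 -0.037 -0.276 0 0" --pt "0 0 0 -0.043 -0.322 0 0" --pt "0 0 0 -0.049 -0.368 0 0" --pt "0 0 0 -0.055 -0.414 0 0" --pt "0 0 0 -0.061 -0.4585 0 0"

```text
clock: 15.1
position: [0.4515, 0.4059, 0.1869]
ee_rot: [0.998, -0.058, -0.001, -0.0]
ft_force: [0.6, -0.2, 0.3]
grip_width: 0.002
```

Emit:
move_arm --pt "0 0 0 0 0 0 0" --pt "0 0 0 0 0 0 0" --pt "0 0 0 0 0 0 0" --pt "0 0 0 0 0 0 0"

```text
clock: 15.5
position: [0.4523, 0.4022, 0.1878]
ee_rot: [0.998, -0.059, -0.0, -0.0]
ft_force: [-0.4, 1.2, 0.2]
grip_width: 0.003
```

```bash
python3 - <<'E'
from h import *
st();row([.4515,.4015,.075],-6.63)
E
```

```text
t 15.5 pos [0.4523 0.4022 0.1878] lane [0.4318 0.1769] jaw -6.8 F [-0.4  1.2  0.2] q [-1.27  0.35  0.59  1.6  -0.2   1.25 -0.76] g 0.0
turn [-0.02  0.03 -0.17] shift [-0.0006  0.0009  0.1128]
```

Emit:
move_arm --pt "0 0 0 -0.001 0.001 0.03 0" --pt "0 0 0 -0.001 0.001 0.06 0" --pt "0 0 0 -0.001 0.001 0.085 0" --pt "0 0 0 -0.001 0.001 0.1 0" --pt "0 0 0 -0.001 0.001 0.113 0" --pt "0 0 0 -0.001 0.001 0.113 0" --pt "0 0 0 -0.001 0.001 0.113 0"

```text
clock: 16.2
position: [0.4509, 0.4029, 0.0755]
ee_rot: [0.998, -0.058, 0.0, -0.0]
ft_force: [-0.1, -0.3, 0.9]
grip_width: -0.0
```

```bash
python3 - <<'E'
from h import *
st()
for n in('scene','top'): cv2.imwrite(f'pics/{n}8.png',cams.camera(n)[:,:,::-1])
a=cv2.resize(cv2.imread('pics/scene8.png')[180:290,465:565],None,fx=4,fy=4);b=cv2.resize(cv2.imread('pics/top8.png')[215:325,100:200],None,fx=4,fy=4)
cv2.imwrite('pics/c8.png',np.hstack([a,b]))
E
```

```text
t 16.2 pos [0.4509 0.4029 0.0755] lane [0.4323 0.1784] jaw -6.7 F [-0.1 -0.3  0.9] q [-1.24  0.46  0.55  1.72 -0.27  1.04 -0.71] g -0.0
```

View pics/c8.png

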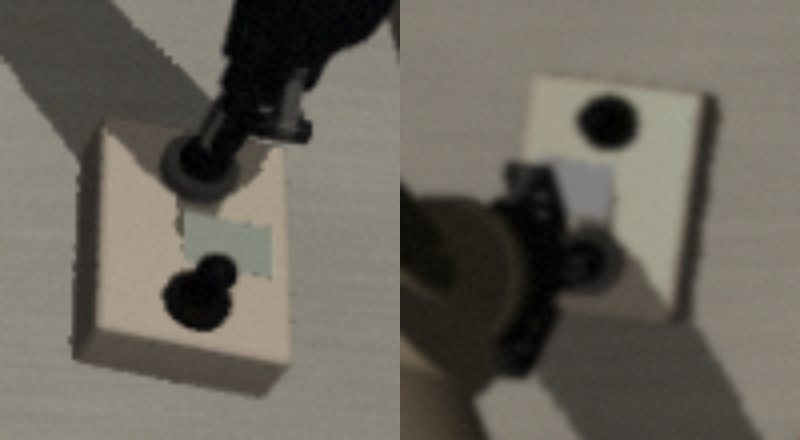

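The shut fingertips are straight over the ringed button, clear of the joystick. Pressing now.

Emit:
move_arm --pt "0 0 0 0 0.001 0.004 0" --pt "0 0 0 0 0.001 0.008 0" --pt "0 0 0 0 0.001 0.012 0" --pt "0 0 0 0 0.001 0.015 0" --pt "0 0 0 0 0.001 0.018 0" --pt "0 0 0 0 0.001 0.02 0" --pt "0 0 0 0 0.001 0.02 0"

```text
clock: 17.0
position: [0.4509, 0.4022, 0.06]
ee_rot: [0.998, -0.059, -0.001, -0.002]
ft_force: [-18.8, -15.9, 58.5]
grip_width: -0.001
```

Emit:
move_arm --pt "0 0 0 0 0 0.001 0" --pt "0 0 0 0 0 0.002 0" --pt "0 0 0 0 0 0.003 0" --pt "0 0 0 0 0 0.003 0"

```text
clock: 17.4
position: [0.4511, 0.4023, 0.0595]
ee_rot: [0.998, -0.059, -0.001, -0.002]
ft_force: [-28.5, -23.0, 83.8]
grip_width: 0.0
```

Emit:
move_arm --pt "0 0 0 0 0 0.001 0" --pt "0 0 0 0 0 0.002 0" --pt "0 0 0 0 0 0.002 0"

```text
clock: 17.7
position: [0.4512, 0.4024, 0.0591]
ee_rot: [0.998, -0.059, -0.001, -0.003]
ft_force: [-34.7, -28.2, 101.5]
grip_width: -0.004
```

Force is far higher than the 4 N spring, so something bottomed at z≈0.060. I'm backing off at once, then coming back in small steps to find where contact begins.

Emit:
move_arm --pt "0 0 0 0 0 -0.004 0" --pt "0 0 0 0 0 -0.008 0" --pt "0 0 0 0 0 -0.014 0" --pt "0 0 0 0 0 -0.018 0" --pt "0 0 0 0 0 -0.018 0" --pt "0 0 0 0 0 -0.018 0"

```text
clock: 18.3
position: [0.45, 0.4017, 0.0671]
ee_rot: [0.998, -0.058, -0.0, 0.0]
ft_force: [1.0, -0.1, 1.4]
grip_width: 0.004
```

```bash
python3 - <<'E'
from h import *
st();row([.4512,.402,.066],-6.63)
s=cams.camera('scene');cv2.imwrite('pics/scene9.png',s[:,:,::-1])
s0=cv2.imread('pics/scene0.png')
a=cv2.resize(s0[195:245,490:540],(400,400),interpolation=2);b=cv2.resize(s[195:245,490:540,::-1],(400,400),interpolation=2)
cv2.imwrite('pics/c9.png',np.clip(np.hstack([a,b]).astype(float)*1.8,0,255).astype(np.uint8))
E
```

```text
t 18.3 pos [0.45   0.4017 0.0671] lane [0.431  0.1791] jaw -6.68 F [ 1.  -0.1  1.4] q [-1.24  0.47  0.55  1.72 -0.28  1.03 -0.71] g 0.0
turn [ 0.02  0.05 -0.05] shift [ 0.0012 -0.0004  0.0011]
```

View pics/c9.png

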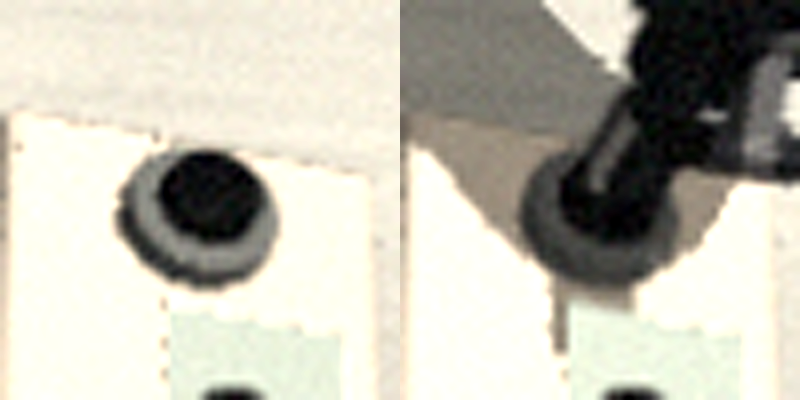

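The button stands proud of a raised collar. Next is a slow step-down, watching for the spring force.

Emit:
move_arm --pt "0 0 0 0.001 0 0.001 0" --pt "0 0 0 0.001 0 0.001 0"

```text
clock: 18.55
position: [0.4511, 0.4016, 0.0663]
ee_rot: [0.998, -0.058, -0.0, 0.0]
ft_force: [-1.8, -0.2, 1.3]
grip_width: 0.001
```

Emit:
move_arm --pt "0 0 0 0 0 0.0015 0" --pt "0 0 0 0 0 0.0015 0"

```text
clock: 18.75
position: [0.4512, 0.4016, 0.065]
ee_rot: [0.998, -0.058, -0.0, -0.0]
ft_force: [-1.2, -0.5, 2.3]
grip_width: -0.003
```

Emit:
move_arm --pt "0 0 0 0 0 0.0015 0" --pt "0 0 0 0 0 0.0015 0"

```text
clock: 18.95
position: [0.4512, 0.4017, 0.0636]
ee_rot: [0.998, -0.058, -0.0, -0.0]
ft_force: [-0.7, 0.1, 3.0]
grip_width: -0.004
```

Emit:
move_arm --pt "0 0 0 0 0 0.0015 0" --pt "0 0 0 0 0 0.0015 0"

```text
clock: 19.15
position: [0.4513, 0.4017, 0.0622]
ee_rot: [0.998, -0.058, -0.0, -0.0]
ft_force: [-0.6, -0.6, 3.1]
grip_width: 0.001
```

Emit:
move_arm --pt "0 0 0 0 0 0.0015 0" --pt "0 0 0 0 0 0.0015 0"

```text
clock: 19.35
position: [0.4514, 0.4017, 0.0612]
ee_rot: [0.998, -0.058, -0.0, -0.0]
ft_force: [-2.8, -0.5, 7.4]
grip_width: -0.0
```

Emit:
move_arm --pt "0 0 0 0 0 0.0015 0" --pt "0 0 0 0 0 0.0015 0"

```text
clock: 19.55
position: [0.4514, 0.4018, 0.0609]
ee_rot: [0.998, -0.058, -0.0, -0.001]
ft_force: [-7.4, -5.5, 20.4]
grip_width: -0.001
```

That is the button's signature: 1–3 N spring rise from z≈0.067, then a hard bottom at 0.061. It is fully down, so I'm letting go and lifting clear.

Emit:
move_arm --pt "0 0 0 0 0 0 0" --pt "0 0 0 0 0 -0.003 0" --pt "0 0 0 0 0 -0.008 0" --pt "0 0 0 0 0 -0.02 0" --pt "0 0 0 0 0 -0.05 0" --pt "0 0 0 0 0 -0.09 0" --pt "0 0 0 -0.03 0 -0.13 0" --pt "0 0 0 -0.06 0 -0.14 0" --pt "0 0 0 -0.06 0 -0.14 0" --pt "0 0 0 -0.06 0 -0.14 0"

```text
clock: 20.55
position: [0.3913, 0.4089, 0.1999]
ee_rot: [0.998, -0.058, -0.0, -0.001]
ft_force: [0.1, 0.5, -0.7]
grip_width: -0.003
```

```bash
python3 - <<'E'
from h import *
st()
s=cams.camera('scene');t=cams.camera('top')
cv2.imwrite('pics/scene10.png',s[:,:,::-1]);cv2.imwrite('pics/top10.png',t[:,:,::-1])
g=cv2.cvtColor(t,cv2.COLOR_RGB2GRAY).astype(float)
# rear edge line of the cassette
F=[]
for r in range(208,238,3):
    v=g[r,276:294]; k=np.where((v[:-1]>=100)&(v[1:]<100))[0]
    if len(k): F.append((276+k[0]+(v[k[0]]-100)/(v[k[0]]-v[k[0]+1]),r))
L=np.array([W2L(p) for p in ray('top',F,.046)])*1000;f=np.polyfit(L[:,1],L[:,0],1)
print('rear x',f[1].round(1),'(want 102)','yaw',-np.degrees(f[0]).round(2))
q=cv2.imread('pics/scene0.png')
d=cv2.absdiff(s[:,:,::-1],q).max(2);cv2.imwrite('pics/c10.png',s[:,:,::-1])
E
```

```text
t 20.55 pos [0.3913 0.4089 0.1999] lane [0.4313 0.2382] jaw -6.61 F [ 0.1  0.5 -0.7] q [-1.39  0.24  0.58  1.69 -0.14  1.25 -0.89] g -0.0
rear x 101.4 (want 102) yaw 0.08
```

View pics/c10.png

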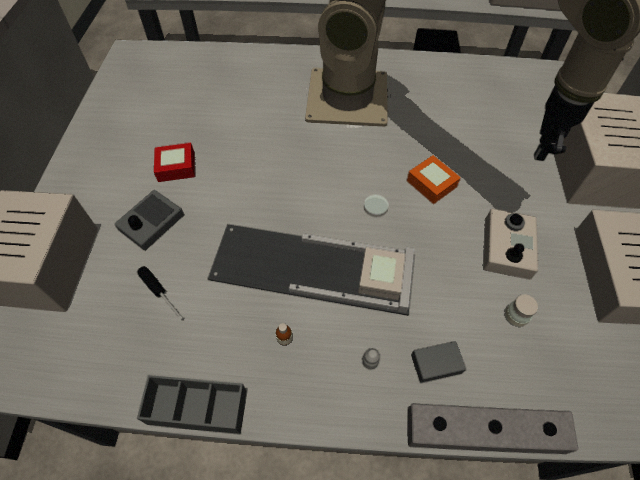

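The cassette is home at (383,270) and square. The button at (515,220) is back up, nothing else has moved, and the arm is clear.

```bash
python3 -c "
from workcell import manip; print(manip.hand_in())"
```

```text
the job is handed in; nothing more can be done
None
```

The cassette is home against the end stop and the button has been pressed and released; I handed the job in at about 20.6 s.

- **Cassette:** I squared it from the side with the fingertips, then pushed it from behind down the lane. The push stopped against the end stop at 13 N.
- **Last camera check:** The rear face measured at lane x = 101.4 mm against 102 expected, with yaw 0.08°. Before entry it sat about 2 mm off centre, leaving about 9 mm to each rail. The pictures along the way show a gap on both sides.
- **Button:** The slow second press showed the spring rising from 1 to 3 N, then a hard bottom about 6 mm below the first contact. It looks back up in the last picture.
- **Bystanders:** None appear to have moved in the last picture, by eye.

**First press too hard:** I first put the button top at about 55–60 mm high, but contact began at about 67 mm. The first press therefore went too deep and the vertical force reached about 101 N (about 111 N with the sideways part), under the 120 N wrist limit. I backed off and repeated the press gently, so the button was pressed twice.

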